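Clamp a lacquer tin in the hand-wound holder of the mixing stand

ROBOT

A 7-joint arm with a two-finger parallel gripper is mounted at the origin on the work surface. World frame = base frame: x ahead of the robot, y to its left, z up, the work surface at z = 0. Lengths are in m, angles in rad, forces in N, time in s.
With the tool pointing down it reaches from about 0.4 to 0.85 m from the base axis. Payload 10.4 kg.
Tool frame: the origin (TCP) lies at the very end of the fingers, on their centre line; the grasp point (between the pads) lies r.tcp_to_grasp behind it (r.tcp_to_grasp is the distance from the TCP to the grasp point, in m); z points along the fingers, y is the line along which they close (so a half turn about z gives the same grasp; the last joint's range is limited). The gripper opens to 87 mm and grips with 3 to 60 N. Pads are 19 mm wide; open, the fingers measure 117 mm over their backs; the gripper's body (75 mm by 190 mm) begins 51 mm behind the grasp point.
Start: joints at [1.171, 0.332, -0.065, 1.46, 0.022, 1.35, -0.088], TCP at [0.23, -0.581, 0.223] pointing down, gripper open.
Joint ranges: [-2.6, 2.6], [-0.5, 2.12], [-1.47, 1.34], [0.16, 2.42], [-1.27, 4.41], [0.06, 2.06], [-2.6, 2.6]. Speed limits (rad/s): [2.22, 2.22, 2.79, 2.79, 3.14, 3.14, 3.14].

INTERFACE

Orientations are given as a unit quaternion [x, y, z, w].
In Python, from bench import monitor, cams, ticket, r gives the robot as it stands.
- The arm moves only by the shell command python3 -m crank 'ROWS' [OPENING] [FORCE]. ROWS is a JSON object whose one key "steps" holds a list of rows, each a list of 2 entries, a list of its own where there are three numbers: the shift along the world's x, y, z in units of 25 mm (1.0 is 25 mm), then the turn, a rotation vector about the world's x, y, z in units of 5 degrees (1.0 is 5 degrees). In form: {"steps": [[[x, y, z], [ax, ay, az]], ...]}. A call has 1 to 10 rows; each row shifts and turns the commanded pose from where the row before left it; what a row does not reach is not made up. A row lasts 1/12 s, in which the tool goes at most 41.7 mm and 7.16 degrees, less where a joint would pass 70% of its speed; a pose out of reach is approached as far as the arm can. A call is refused whole if a number of a shift passes 1 or a number of a turn 1, either way. A call with a gripper value outside its range is refused whole. OPENING is the finger opening in mm, from 0 to 87, set as the call begins (- or left out, the last holds). The fingers move at their own pace and stop on an object; FORCE is the grip in N (left out, the last holds). Time passes only in rows, so rows that do not move let the fingers close. It gives the time, the measured TCP pose, the force, the opening and the grip force at its end, in the units of the state.
- monitor.read_state(): the state, without advancing time (a new reading comes with each control period).
- cams.camera(name): name is "scene" or "side" or "wrist"; returns a dict with "pixels" (480x640x3 uint8, blue, green, red), "z_map" (480x640 float32, m along the optical axis (not along the pixel's ray), 0 where there is no reading), "vfov" (degrees; the focal length in pixels is half the picture's height over the tangent of half this angle, whatever the lens; pixels are square), "cx", "cy" (the principal point, pixels), "T" (4x4, takes a point from camera to world coordinates). Camera axes: x right, y up, looking along -z (the intrinsics and any distortion apply to the point x, -y, -z); pixel columns grow to the right and rows downward; lengths in m; the calibration is good to about 2 mm. A picture is of the moment at which its call begins.
- ticket.close_job(): hands the job in; it is judged then, once.
The state is a dict: "time": time; "joint_positions": joint angles; "joint_vel": joint speeds; "joint_torque": joint torques, N m; "ee_pos": TCP position; "eef_rot": TCP orientation; "ft_force": force on the tool from outside, world axes, zero at the start; "torque": the same for the moment, N m; "width": finger opening in m; "grip_force": force on a finger pad.
Only numpy, scipy, OpenCV 4.12 (cv2) and the standard library are available. Lean on these libraries where they do the work, as an engineer would, in place of code of your own. Each camera call takes 0.05 s, during which the arm holds its last target. There are 200 camera calls.

TASK

Stand the small lacquer tin upright on the bed of the holder, between the sliding jaw and the V-block, and let go of it. Then take the crank by its spinning grip and wind it clockwise (seen from above), without letting go of the grip on the way, until you feel that the jaw holds the tin firmly against the V-block; the tin is thin, so do not crush it. Finally let go of the crank, and leave the wide tin and the other things where they are.

Things in the scene. Friction and masses are not known exactly. Their poses are not given: they have to be found in the camera images.
- tin: the small lacquer tin: upright metal cylinder, 66 mm diameter, 103 mm high, 0.35 to 0.7 kg, paper label, loose on the table. Origin: centre of its underside, z up.
- holder: the tin clamp, fixed to the table: grey bed plate 130 x 370 mm, top at 20 mm, along its own y axis (y = -220 to +150 mm). Origin: at table height, on the centre line. Centred at y = -150 mm a gearbox (90 x 95 mm, top at 86 mm) with the crank on top; then the sliding jaw; at the +y end a steel V-block, 75 mm high above the bed, opening to -y. The bed is open at both x sides.
- jaw: sliding jaw, steel plate 70 mm wide, 76 mm high, with a rubber-sprung face pad that gives 1 mm per 25 N. Origin: middle of the lower edge of its unloaded pressing face, at bed height (20 mm); the face looks along the holder's +y. It starts with the face 36 to 66 mm on the -y side of the holder's origin.
- crank_axis (a point): point on the crank's upright axis, 140 mm above the table, at x = 0, y = -150 mm of the holder. The grip circles it at 50 mm radius. The crank turns against a steady friction of about 6 N at the grip and stays where it is left. From first touch of the seated tin to crushing it the crank turns only some tenths of a rad.
- grip_mid (a point): the height to take the crank's grip, on the grip's own axis: a black upright handle, 22 to 23 mm diameter, 53 mm long, spinning freely on its pin, 50 mm from the crank's axis. This point is 21 mm below its rounded top and 32 mm above its lower end, 140 mm above the table.
- crank_grip: the same free-spinning grip; origin at the centre of its lower end, 108 mm above the table, just above the crank arm. Its yaw means nothing.
- wide_tin: bystander: a wide lacquer tin, 100 mm diameter, 88 mm high. Origin: centre of its underside.
- spatula: bystander: a mixing spatula about 250 mm long, lying flat on the table beyond the holder.
- set_down (a point): point on the bed's top at x = 0, y = 30 mm of the holder: a tin centred here clears jaw and V-block, and the jaw then slides it along the bed into the V, which centres it. The fitter sets the V-block anywhere within 14 mm and its place is not measured: the tin seated in it has its centre 22 to 36 mm from this point, towards the holder's +y.
- crank (a joint): crank angle, rad, over all turns, growing clockwise seen from above; starts at 1.5 to 6, needs 1.3 to 2.6 turns; 1 rad moves the jaw 6.4 mm towards the tin. Once the jaw bears on the seated tin it presses with about 8 times the tangential hand force above friction: 2 N more in the hand (15 N press) just holds the tin, 9 N more (70 N) crushes it. After release up to about 45 N stays.
Not all that is in view belongs to the job. Leave any purple look-alike of the tin alone.

How it is judged:
On the way, in this order (a step that is already met when the one before it is completed fails the run):
1. the tin stands upright on the bed between the jaw and the V-block, let go, not yet clamped (z of tin in the frame of holder between 0.017 and 0.024 m and x of tin in the frame of holder between -0.025 and 0.025 m and y of tin in the frame of jaw above 0.03 m and y of tin in the frame of holder below 0.07 m and angle between tin's own z axis and vertical below 0.06 rad and contact force between the fingers and tin below 0.1 N), for 0.2 s.
2. the crank, in the hand, has wound the jaw firmly onto the tin (contact force between jaw and tin above 15 N and contact force between the fingers and crank_grip above 0.1 N), for 0.2 s.
At the end, for the whole second after the job is handed in: The small tin stands upright (within 0.08 rad) on the holder's bed, centred in the V-block (within 6 mm of the centre line), the released jaw presses on it with more than 15 N, and everything is at rest (contact force between jaw and tin above 15 N and angle between tin's own z axis and vertical below 0.08 rad and x of tin in the frame of holder between -0.006 and 0.006 m and y of tin in the frame of holder between 0.044 and 0.072 m and z of tin in the frame of holder between 0.016 and 0.026 m and linear speed of jaw below 0.005 m/s and linear speed of tin below 0.01 m/s); the robot touches nothing.
It fails at once if the tin is crushed: the jaw presses on it with more than 70 N (contact force between jaw and tin above 70 N).
It fails at once if the crank is moved on or let go on the way: the jaw stands past its starting range, not yet pressing on the tin, with no finger on the grip (y of jaw in the frame of holder above -0.032 m and contact force between jaw and tin below 3 N and contact force between the fingers and crank_grip below 0.02 N).
It fails at once if the tin is tipped over (angle between tin's own z axis and vertical above 0.6 rad).
It fails at once if a bystander is moved by more than 25 mm (distance of any of wide_tin, spatula from where it was at the start of the episode above 0.025 m).
It also fails if it takes over 72 s, if anything falls off the work surface, if the arm or the gripper's body presses on something with over 40 N, if the wrist force passes 120 N, or if a joint passes its speed limit or range.

## Working session

There is one attempt and no reset: what is moved stays moved. The work goes in short steps, Python scripts to look and compute and a shell command to move; the robot and the scene stay as the last step left them, time stands still between calls to the robot, and variables do not carry over. Pictures are saved under pics/ and viewed, at most 10 in all, crops included, and the job is handed in when it is done.

```bash
mkdir -p pics; ls; python3 - <<'E'
from bench import monitor, cams, ticket, r
import cv2,numpy as np
print(r.tcp_to_grasp); s=monitor.read_state(); print(s)
ims=[]
for n in ["scene","side"]:
    c=cams.camera(n); np.savez(f"pics/{n}0.npz",**c); cv2.imwrite(f"pics/{n}0.png",c["pixels"]); print(n,[c[k] for k in("vfov","cx","cy","T")], c.keys())
E
```

```text
pics
0.0187
{'time': 0.0, 'joint_positions': array([ 1.17140428,  0.33288189, -0.06468055,  1.46093132,  0.02157984,
        1.34991682, -0.08850185]), 'joint_vel': array([-7.54468539e-04,  1.27295789e-03, -6.78276793e-04,  1.59204024e-04,
        7.55309623e-04,  7.61117231e-05, -7.95009724e-04]), 'joint_torque': array([ 4.98702011e-04, -6.23256540e+01,  2.49482546e-02, -3.89886725e+01,
       -6.12440379e-02,  3.99181328e-02,  1.49230386e-04]), 'ee_pos': array([ 0.22980819, -0.58079724,  0.22175241]), 'eef_rot': array([ 9.82306005e-01,  1.87281586e-01, -1.61505965e-04, -7.03138492e-04]), 'ft_force': array([ 0.72332152, -0.11293479, -0.66352103]), 'torque': array([ 0.04240385,  0.01875697, -0.00612856]), 'grip_force': 0.0, 'width': 0.08694783748864125}
scene [47.101955905729284, 309.90873459341515, 243.62816999062494, array([[ 0.48477013, -0.58227695,  0.65264959,  1.20867721],
       [ 0.87462693,  0.32704238, -0.3578701 , -0.25165647],
       [-0.00506456,  0.74430964,  0.66781547,  0.77625413],
       [ 0.        ,  0.        ,  0.        ,  1.        ]])] dict_keys(['pixels', 'z_map', 'vfov', 'cx', 'cy', 'T'])
side [46.81989143908059, 313.66945068329335, 239.42182988147425, array([[-0.73662819,  0.48549417, -0.47082303,  0.04531679],
       [-0.67627535, -0.53447659,  0.50693828,  0.67284294],
       [-0.00552831,  0.69183103,  0.72203827,  0.90555109],
       [ 0.        ,  0.        ,  0.        ,  1.        ]])] dict_keys(['pixels', 'z_map', 'vfov', 'cx', 'cy', 'T'])
```

View pics/scene0.png

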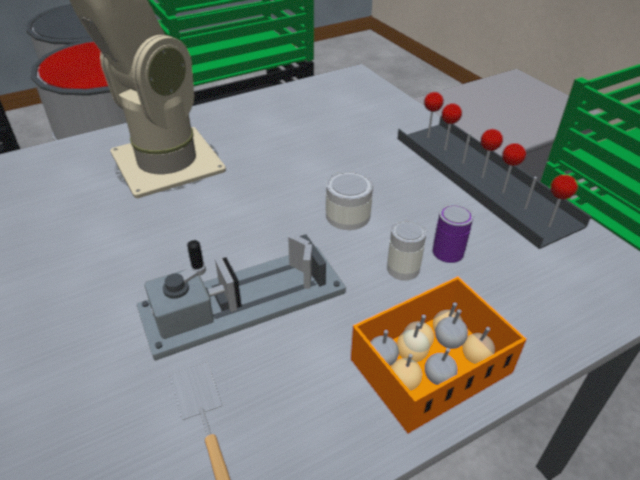

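View pics/side0.png

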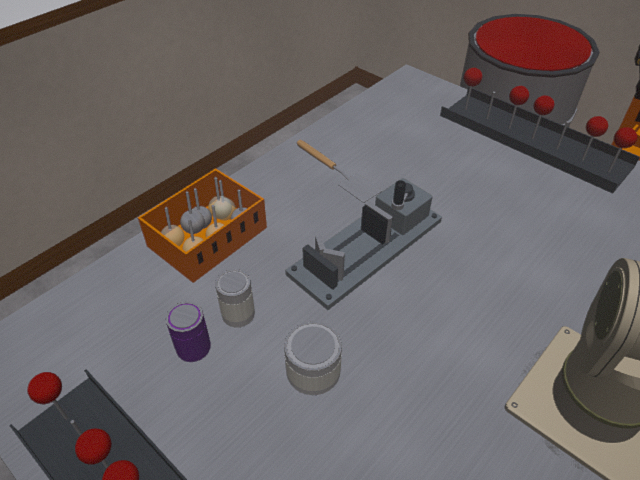

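The scene view shows the small tin at (405,250), its purple look-alike at (452,233), the wide tin at (349,200), and the holder from (140,310) to (344,288) with its black grip at (195,254). The side view shows the tin at (235,297), the V-block at (323,262), the jaw at (377,222) and the grip at (402,192).

```bash
cat > h.py <<'E'
import numpy as np,cv2
def cloud(c):
    f=240/np.tan(np.radians(float(c["vfov"]))/2); z=c["z_map"].astype(float)
    v,u=np.mgrid[:480,:640]
    P=np.stack([(u-c["cx"])/f*z,-(v-c["cy"])/f*z,-z],-1)
    T=c["T"]; W=P@T[:3,:3].T+T[:3,3]; W[z<=0]=np.nan
    return W
def ray(c,u,v,h):
    f=240/np.tan(np.radians(float(c["vfov"]))/2);T=c["T"]
    d=T[:3,:3]@np.array([(u-c["cx"])/f,-(v-c["cy"])/f,-1]);o=T[:3,3]
    return o+d*(h-o[2])/d[2]
def circ(xy):
    A=np.c_[2*xy,np.ones(len(xy))];b=(xy**2).sum(1);s=np.linalg.lstsq(A,b,rcond=None)[0]
    return s[:2],np.sqrt(s[2]+s[:2]@s[:2])
E
python3 - <<'E'
from h import *
np.set_printoptions(precision=4,suppress=True)
for n,boxes in [("scene",dict(tin=(385,215,428,282),wide=(322,170,376,230),hold=(130,225,350,355))),("side",dict(tin=(215,265,258,328),wide=(282,320,345,395),hold=(280,175,446,305)))]:
    c=np.load(f"pics/{n}0.npz");W=cloud(c);px=c["pixels"]
    for p in [(50,200),(330,420),(300,300),(600,330),(150,120),(480,300),(120,300),(330,150)]: print(p,W[p[1],p[0]],end=' ')
    print()
    for k,(a,b,d,e) in boxes.items():
        w=W[b:e,a:d].reshape(-1,3); w=w[~np.isnan(w[:,0])]
        if k!="hold":
            H=.103 if k=="tin" else .088
            t=w[(abs(w[:,2]-H)<.012)]; q=w[(w[:,2]>.02)]
            print(n,k,"top n",len(t),"zq",np.percentile(q[:,2],[50,90,98]),cv2.minEnclosingCircle(t[:,:2].astype(np.float32)),t[:,:2].mean(0))
        else:
            t=w[(abs(w[:,2]-.02)<.007)]; print(n,"bed",len(t),cv2.minAreaRect(t[:,:2].astype(np.float32)),np.median(t[:,2]))
            g=W[b:e,a:d]; dark=(px[b:e,a:d].max(2)<50)&(g[...,2]>.112)
            t=g[dark]; print("grip",len(t),t.mean(0) if len(t) else 0,t[:,2].max() if len(t) else 0)
            vv,uu=np.where(dark); print(uu.min()+a,uu.max()+a,vv.min()+b,vv.max()+b)
E
```

```text
(50, 200) [ 0.0198 -0.2889 -0.001 ] (330, 420) [ 0.8247 -0.0076  0.0002] (300, 300) [0.597  0.0621 0.02  ] (600, 330) [ 0.9063  0.5068 -0.0019] (150, 120) [ 0.075  -0.0342  0.1638] (480, 300) [0.8011 0.295  0.0907] (120, 300) [ 0.4139 -0.2279  0.0003] (330, 150) [0.1588 0.3854 0.0018] 
scene tin top n 755 zq [0.0843 0.1028 0.1039] ((0.6073943376541138, 0.2884511947631836), 0.03440587967634201) [0.6116 0.2856]
scene wide top n 1188 zq [0.0821 0.0882 0.0896] ((0.40961962938308716, 0.28064507246017456), 0.05225510895252228) [0.4157 0.278 ]
scene bed 6446 ((0.5307926535606384, 0.023210734128952026), (0.16156400740146637, 0.4756464660167694), 0.8465416431427002) 0.020426908079277994
grip 253 [ 0.5166 -0.094   0.1398] 0.16444002938223734
189 202 241 267
(50, 200) [ 1.8003  0.2149 -0.4689] (330, 420) [ 0.324   0.335  -0.0019] (300, 300) [0.5392 0.1835 0.0019] (600, 330) [0.0542 0.0532 0.2303] (150, 120) [ 1.7981 -0.2609 -0.3575] (480, 300) [ 0.2683 -0.0656 -0.0005] (120, 300) [0.8128 0.4315 0.001 ] (330, 150) [ 0.8251 -0.2336  0.0028] 
side tin top n 852 zq [0.0941 0.1026 0.1042] ((0.6080389022827148, 0.2931257486343384), 0.03428523242473602) [0.6049 0.2943]
side wide top n 2344 zq [0.0851 0.0879 0.0892] ((0.4098130166530609, 0.2852882742881775), 0.05096077919006348) [0.4077 0.2879]
side bed 4204 ((0.5321455001831055, -0.02275344729423523), (0.37248754501342773, 0.13291175663471222), 85.9998550415039) 0.019727779030912496
grip 186 [ 0.5047 -0.084   0.1397] 0.16320290130877846
394 405 181 203
```

```bash
python3 - <<'E'
from h import *
np.set_printoptions(precision=4,suppress=True)
for n,(a,b,d,e) in [("scene",(130,225,350,355)),("side",(280,175,446,305))]:
    c=np.load(f"pics/{n}0.npz");W=cloud(c)[b:e,a:d]
    m=(abs(W[...,2]-.02)<.006).astype(np.uint8); m=cv2.morphologyEx(m,cv2.MORPH_OPEN,np.ones((3,3)))
    k,l,st,_=cv2.connectedComponentsWithStats(m); m=l==1+st[1:,4].argmax()
    R=cv2.minAreaRect(W[m][:,:2].astype(np.float32)); print(n,R)
    C,S,A=R; A=np.radians(A if S[0]>S[1] else A+90); y=np.array([np.cos(A),np.sin(A)]); y*=np.sign(y[1]); x=np.array([y[1],-y[0]])
    o=np.array(C)+.035*y; print("y",y,"yaw",np.degrees(np.arctan2(-y[0],y[1])),"origin",o,"axis",o-.15*y,"set",o+.03*y)
    L=(W[...,:2]-o)@np.stack([x,y]).T; z=W[...,2]
    inb=(abs(L[...,0])<.07)&(abs(L[...,1]+.035)<.2)
    for nm,q in [("jaw/V top",(z>.085)&(L[...,1]>-.1)),("high near crank",(z>.095)&(L[...,1]<-.05))]:
        s=inb&q; h=np.histogram(L[s][:,1],bins=np.arange(-.22,.16,.01)); print(nm,[(round(v*1000),int(k)) for k,v in zip(*h) if k], "zmax",z[s].max())
    s=inb&(z>.1)&(np.hypot(L[...,0],L[...,1]+.15)<.025); print("hub zmax",z[s].max() if s.any() else None)
    s=inb&(z>.07)&(L[...,1]>.0);print("V x",L[s].min(0),L[s].max(0))
E
```

```text
scene ((0.532082736492157, -0.026219740509986877), (0.36905035376548767, 0.13399638235569), 86.18638610839844)
y [0.0665 0.9978] yaw -3.8136138916015683 origin [0.5344 0.0087] axis [ 0.5244 -0.141 ] set [0.5364 0.0386]
jaw/V top [(-100, 147), (-70, 202), (-60, 162), (-50, 44), (70, 43), (80, 130), (90, 106), (100, 28)] zmax 0.16356719883910242
high near crank [(-180, 3), (-170, 61), (-160, 111), (-150, 114), (-140, 84), (-130, 69), (-120, 145), (-110, 215), (-100, 146), (-70, 148), (-60, 95)] zmax 0.16444002938223734
hub zmax 0.11250952059316688
V x [-0.0446  0.0747] [0.0469 0.1173]
side ((0.5321455001831055, -0.02275344729423523), (0.37248754501342773, 0.13291175663471222), 85.9998550415039)
y [0.0698 0.9976] yaw -4.000144958496099 origin [0.5346 0.0122] axis [ 0.5241 -0.1375] set [0.5367 0.0421]
jaw/V top [(-100, 220), (-90, 1), (-80, 2), (-70, 104), (-60, 140), (-50, 95), (70, 23), (80, 104), (90, 115), (100, 45)] zmax 0.16469248719414242
high near crank [(-170, 17), (-160, 31), (-150, 34), (-140, 13), (-130, 8), (-120, 12), (-110, 82), (-100, 217), (-90, 1), (-70, 90), (-60, 66)] zmax 0.16469248719414242
hub zmax 0.11337437202863543
V x [-0.0457  0.0736] [0.0452 0.1191]
```

```bash
python3 -m crank '{"steps":[[[1,1,0],[0,0,1]],[[1,1,0],[0,0,1]],[[1,1,0],[0,0,1]],[[1,1,0],[0,0,1]],[[1,1,0],[0,0,1]],[[1,1,0],[0,0,1]],[[1,1,0],[0,0,1]],[[1,1,0],[0,0,1]],[[1,1,0],[0,0,1]],[[1,1,0],[0,0,1]]]}' 87 25
python3 -m crank '{"steps":[[[1,1,0],[0,0,1]],[[1,1,0],[0,0,1]],[[1,1,0],[0,0,0.9]],[[1,1,0],[0,0,0]],[[1,1,0],[0,0,0]],[[0,1,0],[0,0,0]],[[0,1,0],[0,0,0]],[[0,1,0],[0,0,0]],[[0,1,0],[0,0,0]],[[0,1,0],[0,0,0]]]}'
python3 -m crank '{"steps":[[[0,1,0],[0,0,0]],[[0,1,0],[0,0,0]],[[0,1,0],[0,0,0]],[[0,1,0],[0,0,0]],[[0,1,0],[0,0,0]],[[0,1,0],[0,0,0]],[[0,1,0],[0,0,0]],[[0,1,0],[0,0,0]],[[0,0,0],[0,0,0]],[[0,0,0],[0,0,0]]]}'
```

```text
time: 0.93
ee_pos: [0.4808, -0.3297, 0.2223]
eef_rot: [0.81, 0.587, -0.0, -0.0]
ft_force: [1.1, -1.4, 0.1]
width: 0.0871
grip_force: 0.0
time: 1.77
ee_pos: [0.6046, -0.08, 0.2221]
eef_rot: [0.731, 0.683, -0.0, -0.0]
ft_force: [0.6, 0.5, -0.5]
width: 0.0867
grip_force: 0.0
time: 2.6
ee_pos: [0.6045, 0.1205, 0.2222]
eef_rot: [0.73, 0.684, -0.0, -0.0]
ft_force: [0.2, -0.6, 0.6]
width: 0.0869
grip_force: 0.0
```

```bash
python3 -m crank '{"steps":[[[0,1,0],[0,0,0]],[[0,1,0],[0,0,0]],[[0,1,0],[0,0,0]],[[0,1,0],[0,0,0]],[[0,1,0],[0,0,0]],[[0.1,1,0],[0,0,0]],[[0,0.8,0],[0,0,0]],[[0,0,0],[0,0,0]],[[0,0,0],[0,0,0]]]}'
python3 - <<'E'
from h import *
from bench import cams,monitor
c=cams.camera("wrist"); W=cloud(c); s=monitor.read_state(); print(s["ee_pos"],s["ft_force"])
m=(abs(W[...,2]-.103)<.008)&(np.hypot(W[...,0]-.608,W[...,1]-.291)<.05)
t=W[m]; print(m.sum(),np.median(t[:,2]),cv2.minEnclosingCircle(t[:,:2].astype(np.float32)),t.mean(0))
cv2.imwrite("pics/wr1.png",c["pixels"])
E
```

```text
time: 3.35
ee_pos: [0.6075, 0.2886, 0.2219]
eef_rot: [0.731, 0.683, -0.0, -0.0]
ft_force: [0.6, 0.1, -0.2]
width: 0.0873
grip_force: 0.0
[0.60797221 0.2873528  0.22206782] [ 0.05287147 -0.22987543 -0.35405963]
6714 0.10198035641362199 ((0.60843825340271, 0.28890761733055115), 0.032973870635032654) [0.60854379 0.29008586 0.10179701]
```

View pics/wr1.png

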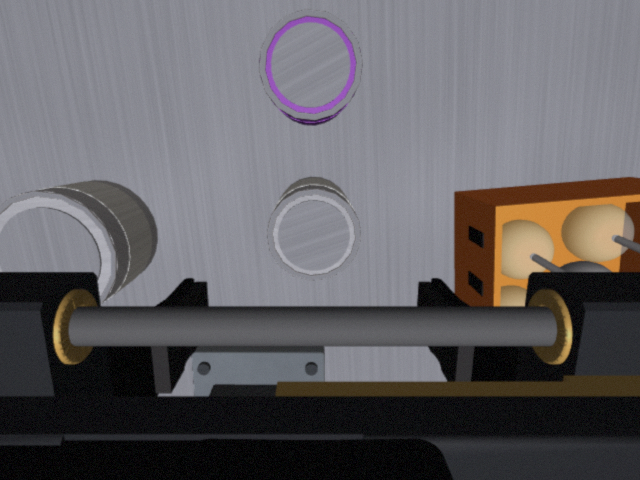

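The wrist view shows the silver tin under the gripper at (313,235), the purple look-alike beyond at (311,65) and the wide tin at left. The fingers straddle the tin with room on both sides.

```bash
python3 -m crank '{"steps":[[[0,0.05,-1],[0,0,0]],[[0,0,-1],[0,0,0]],[[0,0,-1],[0,0,0]],[[0,0,-1],[0,0,0]],[[0,0,-1],[0,0,0]],[[0,0,-1],[0,0,0]],[[0,0,-0.44],[0,0,0]],[[0,0,0],[0,0,0]],[[0,0,0],[0,0,0]]]}'
python3 -m crank '{"steps":[[[0,0,0],[0,0,0]],[[0,0,0],[0,0,0]],[[0,0,0],[0,0,0]],[[0,0,0],[0,0,0]],[[0,0,0],[0,0,0]],[[0,0,0],[0,0,0]],[[0,0,0],[0,0,0]],[[0,0,0],[0,0,0]]]}' 55 25
```

```text
time: 4.15
ee_pos: [0.6081, 0.2889, 0.0621]
eef_rot: [0.731, 0.682, -0.0, 0.0]
ft_force: [0.4, -0.2, 0.1]
width: 0.0874
grip_force: 0.0
time: 4.82
ee_pos: [0.6081, 0.2903, 0.0624]
eef_rot: [0.731, 0.682, 0.001, 0.0]
ft_force: [0.9, -0.2, 6.0]
width: 0.0653
grip_force: 25.1
```

```bash
python3 -m crank '{"steps":[[[0,0,0.5],[0,0,0]],[[0,0,1],[0,0,0]],[[0,0,1],[0,0,0]],[[0,0,1],[0,0,0]],[[0,0,1],[0,0,0]],[[0,0,0.5],[0,0,0]],[[-0.2,-0.5,0],[0,0,0]],[[-0.3,-1,0],[0,0,0]],[[-0.3,-1,0],[0,0,0]],[[-0.3,-1,0],[0,0,0]]]}'
python3 -m crank '{"steps":[[[-0.3,-1,0],[0,0,0]],[[-0.3,-1,0],[0,0,0]],[[-0.3,-1,0],[0,0,0]],[[-0.3,-1,0],[0,0,0]],[[-0.3,-1,0],[0,0,0]],[[-0.26,-0.9,0],[0,0,0]],[[0,-0.5,0],[0,0,0]],[[0,0,0],[0,0,0]],[[0,0,0],[0,0,0]],[[0,0,0],[0,0,0]]]}'
```

```text
time: 5.65
ee_pos: [0.5786, 0.2015, 0.1854]
eef_rot: [0.731, 0.683, -0.001, -0.001]
ft_force: [1.3, -0.4, -5.9]
width: 0.0656
grip_force: 25.1
time: 6.48
ee_pos: [0.5355, 0.0435, 0.1862]
eef_rot: [0.731, 0.683, -0.0, -0.001]
ft_force: [-0.1, 1.6, -6.3]
width: 0.0652
grip_force: 25.1
```

```bash
python3 -m crank '{"steps":[[[0.03,-0.08,-0.6],[0,0,0]],[[0,0,-1],[0,0,0]],[[0,0,-1],[0,0,0]],[[0,0,-0.8],[0,0,0]],[[0,0,-0.4],[0,0,0]],[[0,0,-0.2],[0,0,0]],[[0,0,0],[0,0,0]],[[0,0,0],[0,0,0]]]}'
python3 -m crank '{"steps":[[[0,0,-0.06],[0,0,0]],[[0,0,-0.06],[0,0,0]],[[0,0,0],[0,0,0]],[[0,0,0],[0,0,0]]]}'
```

```text
time: 7.15
ee_pos: [0.5374, 0.0412, 0.0875]
eef_rot: [0.731, 0.683, 0.001, 0.0]
ft_force: [-0.6, 0.6, -5.0]
width: 0.0656
grip_force: 25.1
time: 7.48
ee_pos: [0.5369, 0.0405, 0.0839]
eef_rot: [0.731, 0.683, 0.0, 0.0]
ft_force: [-0.0, 0.2, -7.0]
width: 0.0657
grip_force: 25.1
```

```bash
python3 -m crank '{"steps":[[[0,0,-0.05],[0,0,0]],[[0,0,-0.03],[0,0,0]],[[0,0,0],[0,0,0]],[[0,0,0],[0,0,0]]]}'; python3 -m crank '{"steps":[[[0,0,-0.02],[0,0,0]],[[0,0,-0.02],[0,0,0]],[[0,0,0],[0,0,0]],[[0,0,0],[0,0,0]]]}'
```

```text
time: 7.82
ee_pos: [0.5371, 0.0405, 0.0823]
eef_rot: [0.731, 0.683, 0.0, 0.0]
ft_force: [-2.9, -0.6, 5.1]
width: 0.0654
grip_force: 25.2
time: 8.15
ee_pos: [0.5372, 0.0405, 0.0822]
eef_rot: [0.731, 0.682, 0.0, 0.001]
ft_force: [-7.1, -3.2, 15.2]
width: 0.0656
grip_force: 25.0
```

```bash
python3 -m crank '{"steps":[[[0,0,0],[0,0,0]],[[0,0,0],[0,0,0]],[[0,0,0],[0,0,0]],[[0,0,0],[0,0,0]],[[0,0,0],[0,0,0]],[[0,0,0],[0,0,0]]]}' 87 && python3 -m crank '{"steps":[[[0,0,0.5],[0,0,0]],[[0,0,1],[0,0,0]],[[0,0,1],[0,0,0]],[[0,0,1],[0,0,0]],[[0,0,1],[0,0,0]],[[0,0,1],[0,0,0]],[[0,0,0],[0,0,0]],[[0,0,0],[0,0,0]]]}'
python3 - <<'E'
from h import *
from bench import cams,monitor
c=cams.camera("wrist"); cv2.imwrite("pics/wr2.png",c["pixels"]); np.savez("pics/wr2.npz",**c); W=cloud(c)
m=(abs(W[...,2]-.123)<.008)&(np.hypot(W[...,0]-.537,W[...,1]-.04)<.05); t=W[m]; print(m.sum(),np.median(t[:,2]) if len(t) else 0,cv2.minEnclosingCircle(t[:,:2].astype(np.float32)) if len(t) else 0)
for n in("scene","side"):
    c=cams.camera(n);W=cloud(c);np.savez(f"pics/{n}1.npz",**c);cv2.imwrite(f"pics/{n}1.png",c["pixels"])
    m=(abs(W[...,2]-.123)<.006)&(np.hypot(W[...,0]-.537,W[...,1]-.04)<.05); t=W[m]; print(n,m.sum(),np.median(t[:,2]),cv2.minEnclosingCircle(t[:,:2].astype(np.float32)))
print(monitor.read_state()["ft_force"])
E
```

```text
time: 8.65
ee_pos: [0.5367, 0.0406, 0.0805]
eef_rot: [0.731, 0.683, 0.0, -0.0]
ft_force: [0.2, -0.8, -0.1]
width: 0.0863
grip_force: 0.0
time: 9.32
ee_pos: [0.5376, 0.0408, 0.2202]
eef_rot: [0.731, 0.683, 0.001, 0.001]
ft_force: [0.5, -0.8, -0.1]
width: 0.0868
grip_force: 0.0
7736 0.12199032460592413 ((0.5374698042869568, 0.03924169763922691), 0.03299746662378311)
scene 773 0.12189518390649479 ((0.5373818874359131, 0.03906664252281189), 0.03399573266506195)
side 617 0.12130170042997923 ((0.536215603351593, 0.04232986271381378), 0.03498757258057594)
[0.60560723 0.6377651  0.5165926 ]
```

View pics/scene1.png

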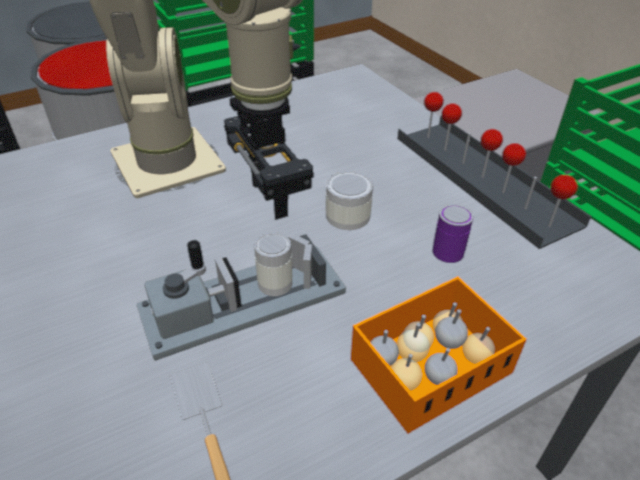

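The tin stands upright on the bed at (273,265) between the jaw at (228,283) and the V-block at (308,263), and the grip is still at (195,254). Next I move above the grip and check its position with the wrist camera.

```bash
python3 -m crank '{"steps":[[[0,-0.3,1],[0,0,0]],[[-0.2,-1,1],[0,0,0]],[[-0.2,-1,0],[0,0,0]],[[-0.2,-1,0],[0,0,0]],[[-0.2,-1,0],[0,0,0]],[[-0.33,-1,0],[0,0,0]],[[0,0,0],[0,0,0]],[[0,0,0],[0,0,0]]]}' 55
python3 - <<'E'
from h import *
from bench import cams,monitor
c=cams.camera("wrist"); cv2.imwrite("pics/wr3.png",c["pixels"]); W=cloud(c);s=monitor.read_state();print(s["ee_pos"])
m=(W[...,2]>.135)&(W[...,2]<.17)&(np.hypot(W[...,0]-.509,W[...,1]+.092)<.035); t=W[m]
print(m.sum(),t.max(0),t.mean(0)); t=t[t[:,2]>.15]; print(cv2.minEnclosingCircle(t[:,:2].astype(np.float32)))
d=(W[...,2]>.1)&(W[...,2]<.118)&(np.hypot(W[...,0]-.524,W[...,1]+.139)<.03);t=W[d];print("hub",len(t),t.mean(0) if len(t) else 0,cv2.minEnclosingCircle(t[:,:2].astype(np.float32)) if len(t) else 0)
E
```

```text
time: 10.13
ee_pos: [0.5078, -0.0933, 0.2672]
eef_rot: [0.732, 0.681, -0.0, -0.001]
ft_force: [0.1, 0.1, 0.2]
width: 0.0556
grip_force: 0.0
[ 0.5081463  -0.09171977  0.26734803]
987 [ 0.52022139 -0.08205522  0.16306737] [ 0.50933199 -0.09112004  0.15760714]
((0.509264349937439, -0.09323228895664215), 0.011148898862302303)
hub 1590 [ 0.52313361 -0.13550476  0.10837323] ((0.5229201316833496, -0.13309882581233978), 0.02389766462147236)
```

View pics/wr3.png

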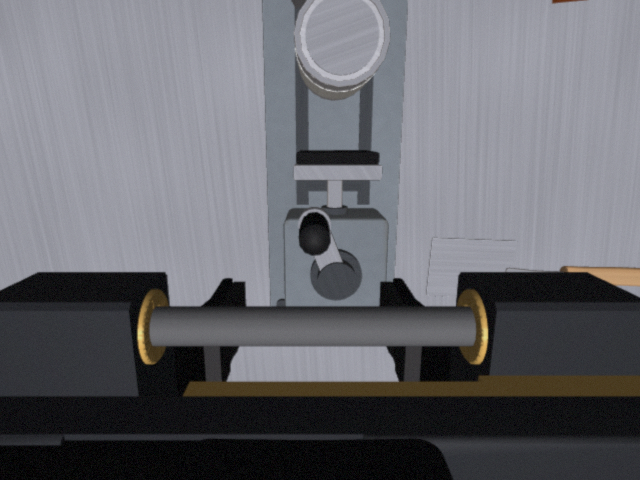

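The wrist view shows the grip at (314,233), the hub at (336,272), the jaw at (338,165) and the tin at (342,40). The fingers will straddle the grip when lowered, and nothing is in the way.

```bash
python3 -m crank '{"steps":[[[0.04,-0.03,-1],[0,0,0]],[[0,0,-1],[0,0,0]],[[0,0,-1],[0,0,0]],[[0,0,-1],[0,0,0]],[[0,0,-1],[0,0,0]],[[0,0,-0.84],[0,0,0]],[[0,0,0],[0,0,0]],[[0,0,0],[0,0,0]]]}' && python3 -m crank '{"steps":[[[0,0,0],[0,0,0]],[[0,0,0],[0,0,0]],[[0,0,0],[0,0,0]],[[0,0,0],[0,0,0]],[[0,0,0],[0,0,0]],[[0,0,0],[0,0,0]],[[0,0,0],[0,0,0]],[[0,0,0],[0,0,0]]]}' 10 40
cat >> h.py <<'E'
def rows(phi0,dphi,n,r=.05):
    # clockwise: phi falls by dphi per row; deltas in units of 25 mm
    p=phi0-dphi*np.arange(n+1); X=np.round(r/.025*np.stack([np.cos(p),np.sin(p)],1),2)
    for i in range(0,n,10): print('{"steps":['+','.join('[[%g,%g,0],[0,0,0]]'%tuple(np.round(d,2)) for d in np.diff(X[i:i+11],axis=0))+']}')
    print("end phi",p[-1])
E
python3 - <<'E'
from h import *
from bench import monitor
s=monitor.read_state(); p=s["ee_pos"]; print(p,s["ft_force"])
for ax in [(.5243,-.139),(.524,-.1405)]: d=p[:2]-ax; print(np.hypot(*d),np.arctan2(d[1],d[0]))
rows(np.arctan2(p[1]+.1405,p[0]-.524),.2,10)
E
```

```text
time: 10.85
ee_pos: [0.5091, -0.0912, 0.1215]
eef_rot: [0.73, 0.683, -0.0, -0.001]
ft_force: [1.0, -0.1, 0.3]
width: 0.0551
grip_force: 0.0
time: 11.52
ee_pos: [0.5094, -0.0927, 0.1224]
eef_rot: [0.731, 0.683, -0.0, 0.0]
ft_force: [-3.3, 1.1, 5.2]
width: 0.0207
grip_force: 40.0
[ 0.50938312 -0.09269004  0.12235505] [-3.25197097  1.11660106  5.19098329]
0.04865311562055617 1.8824117362688646
0.049994453761148576 1.8675005931685327
{"steps":[[[0.39,0.08,0],[0,0,0]],[[0.4,0,0],[0,0,0]],[[0.39,-0.08,0],[0,0,0]],[[0.36,-0.16,0],[0,0,0]],[[0.33,-0.22,0],[0,0,0]],[[0.28,-0.29,0],[0,0,0]],[[0.22,-0.34,0],[0,0,0]],[[0.14,-0.37,0],[0,0,0]],[[0.07,-0.4,0],[0,0,0]],[[-0.02,-0.39,0],[0,0,0]]]}
end phi -0.13249940683146733
```

```bash
python3 -m crank '{"steps":[[[0.39,0.08,0],[0,0,0]],[[0.4,0,0],[0,0,0]],[[0.39,-0.08,0],[0,0,0]],[[0.36,-0.16,0],[0,0,0]]]}'
python3 -m crank '{"steps":[[[0.33,-0.22,0],[0,0,0]],[[0.28,-0.29,0],[0,0,0]],[[0.22,-0.34,0],[0,0,0]]]}'
python3 -m crank '{"steps":[[[0.14,-0.37,0],[0,0,0]],[[0.07,-0.4,0],[0,0,0]],[[-0.02,-0.39,0],[0,0,0]]]}'
python3 -m crank '{"steps":[[[0,0,0],[0,0,0]],[[0,0,0],[0,0,0]]]}'
```

```text
time: 11.85
ee_pos: [0.5477, -0.0963, 0.1223]
eef_rot: [0.731, 0.683, -0.001, -0.001]
ft_force: [-7.7, 0.4, 7.7]
width: 0.0208
grip_force: 40.0
time: 12.1
ee_pos: [0.5685, -0.1171, 0.1223]
eef_rot: [0.73, 0.683, -0.0, -0.001]
ft_force: [-8.9, 2.2, 8.9]
width: 0.0209
grip_force: 40.0
time: 12.35
ee_pos: [0.574, -0.1452, 0.1224]
eef_rot: [0.73, 0.683, 0.001, -0.001]
ft_force: [-3.6, 6.8, 5.3]
width: 0.0208
grip_force: 40.0
time: 12.52
ee_pos: [0.5736, -0.1476, 0.1224]
eef_rot: [0.731, 0.682, 0.0, 0.0]
ft_force: [-1.0, -1.8, 4.8]
width: 0.0204
grip_force: 40.0
```

```bash
python3 -c "
from h import *
rows(-.1325,.2,30)"
```

```text
{"steps":[[[-0.09,-0.39,0],[0,0,0]],[[-0.17,-0.37,0],[0,0,0]],[[-0.23,-0.32,0],[0,0,0]],[[-0.3,-0.27,0],[0,0,0]],[[-0.34,-0.2,0],[0,0,0]],[[-0.38,-0.13,0],[0,0,0]],[[-0.39,-0.06,0],[0,0,0]],[[-0.4,0.03,0],[0,0,0]],[[-0.39,0.1,0],[0,0,0]],[[-0.36,0.18,0],[0,0,0]]]}
{"steps":[[[-0.31,0.24,0],[0,0,0]],[[-0.26,0.31,0],[0,0,0]],[[-0.19,0.34,0],[0,0,0]],[[-0.13,0.38,0],[0,0,0]],[[-0.04,0.4,0],[0,0,0]],[[0.04,0.4,0],[0,0,0]],[[0.11,0.38,0],[0,0,0]],[[0.19,0.35,0],[0,0,0]],[[0.25,0.31,0],[0,0,0]],[[0.31,0.25,0],[0,0,0]]]}
{"steps":[[[0.36,0.19,0],[0,0,0]],[[0.38,0.11,0],[0,0,0]],[[0.4,0.03,0],[0,0,0]],[[0.4,-0.05,0],[0,0,0]],[[0.38,-0.12,0],[0,0,0]],[[0.34,-0.2,0],[0,0,0]],[[0.3,-0.27,0],[0,0,0]],[[0.24,-0.31,0],[0,0,0]],[[0.18,-0.36,0],[0,0,0]],[[0.1,-0.39,0],[0,0,0]]]}
end phi -6.1325
```

```bash
python3 -m crank '{"steps":[[[-0.09,-0.39,0],[0,0,0]],[[-0.17,-0.37,0],[0,0,0]],[[-0.23,-0.32,0],[0,0,0]],[[-0.3,-0.27,0],[0,0,0]],[[-0.34,-0.2,0],[0,0,0]],[[-0.38,-0.13,0],[0,0,0]],[[-0.39,-0.06,0],[0,0,0]],[[-0.4,0.03,0],[0,0,0]],[[-0.39,0.1,0],[0,0,0]],[[-0.36,0.18,0],[0,0,0]]]}'
python3 -m crank '{"steps":[[[-0.31,0.24,0],[0,0,0]],[[-0.26,0.31,0],[0,0,0]],[[-0.19,0.34,0],[0,0,0]],[[-0.13,0.38,0],[0,0,0]],[[-0.04,0.4,0],[0,0,0]],[[0.04,0.4,0],[0,0,0]],[[0.11,0.38,0],[0,0,0]],[[0.19,0.35,0],[0,0,0]],[[0.25,0.31,0],[0,0,0]],[[0.31,0.25,0],[0,0,0]]]}'
python3 - <<'E'
from h import *
from bench import cams,monitor
s=monitor.read_state();p=s["ee_pos"];print(p,np.hypot(p[0]-.524,p[1]+.1405),np.arctan2(p[1]+.1405,p[0]-.524),s["ft_force"])
o=np.array([.5345,.0105]);y=np.array([.068,.9977]);x=np.array([.9977,-.068])
for n in("scene","side"):
    c=cams.camera(n);W=cloud(c);np.savez(f"pics/{n}2.npz",**c);cv2.imwrite(f"pics/{n}2.png",c["pixels"])
    L=np.stack([(W[...,:2]-o)@x,(W[...,:2]-o)@y],-1);z=W[...,2]
    for nm,q in [("jaw",(z>.088)&(z<.1)&(L[...,1]>-.08)&(L[...,1]<.02)),("tin",(z>.116)&(z<.128)&(L[...,1]>-.03)),("V",(z>.085)&(z<.1)&(L[...,1]>.06))]:
        s=q&(abs(L[...,0])<.06)&(abs(L[...,1])<.14); t=L[s]; print(n,nm,len(t),np.percentile(t[:,1],[2,50,98]) if len(t) else 0, cv2.minEnclosingCircle(t.astype(np.float32)) if nm=="tin" and len(t) else "")
E
```

```text
time: 13.35
ee_pos: [0.4983, -0.1834, 0.1225]
eef_rot: [0.731, 0.682, 0.001, 0.002]
ft_force: [7.1, -0.1, -2.1]
width: 0.021
grip_force: 40.0
time: 14.18
ee_pos: [0.4957, -0.0993, 0.1223]
eef_rot: [0.731, 0.682, -0.001, -0.0]
ft_force: [-5.5, -3.8, 7.4]
width: 0.0208
grip_force: 40.0
[ 0.49567859 -0.09928678  0.12226943] 0.050006315043779274 2.1728747896465004 [-5.46393529 -3.83186427  7.3550005 ]
scene jaw 464 [-0.03239938 -0.01890236  0.0172788 ] 
scene tin 783 [-0.00168981  0.02745077  0.05747741] ((0.0008016017964109778, 0.02961893379688263), 0.034399669617414474)
scene V 301 [0.07447678 0.08677279 0.10335766] 
side jaw 219 [-0.02954905 -0.01967477 -0.00545211] 
side tin 620 [0.00296923 0.03464205 0.06336959] ((0.0004271361976861954, 0.03227414935827255), 0.03435429930686951)
side V 340 [0.06127344 0.09075361 0.10628407]
```

View pics/scene2.png

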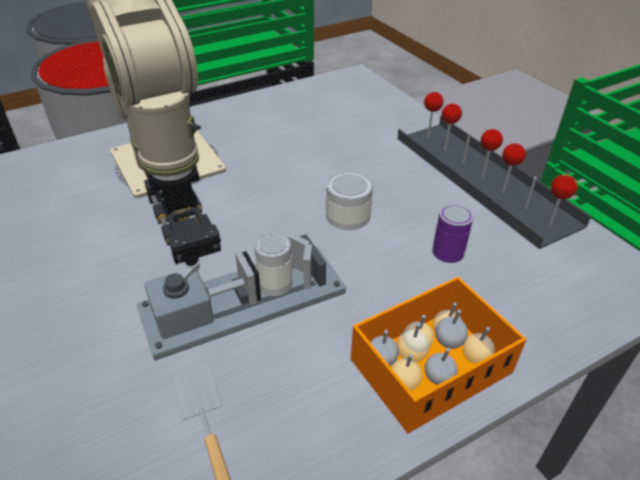

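The jaw at (243,278) is now almost touching the tin at (273,265), which is still upright, and the crank follows the hand. I continue winding.

```bash
python3 -m crank '{"steps":[[[0.36,0.19,0],[0,0,0]],[[0.38,0.11,0],[0,0,0]],[[0.4,0.03,0],[0,0,0]],[[0.4,-0.05,0],[0,0,0]],[[0.38,-0.12,0],[0,0,0]],[[0.34,-0.2,0],[0,0,0]],[[0.3,-0.27,0],[0,0,0]],[[0.24,-0.31,0],[0,0,0]],[[0.18,-0.36,0],[0,0,0]],[[0.1,-0.39,0],[0,0,0]]]}'
python3 - <<'E'
from h import *
from bench import monitor
s=monitor.read_state();p=s["ee_pos"];f=np.arctan2(p[1]+.1405,p[0]-.524);t=np.array([np.sin(f),-np.cos(f)]);print(f,"resist",-s["ft_force"][:2]@t,np.hypot(p[0]-.524,p[1]+.1405))
rows(-6.1325+2*np.pi,.2,5); rows(-6.1325+2*np.pi-1.0,.1,40)
E
```

```text
time: 15.12
ee_pos: [0.5734, -0.1317, 0.1223]
eef_rot: [0.73, 0.683, 0.0, -0.001]
ft_force: [-7.2, 6.0, 7.4]
width: 0.0208
grip_force: 40.0
0.17716419980154552 resist 7.1354530550384005 0.05020740322027046
{"steps":[[[0.02,-0.4,0],[0,0,0]],[[-0.06,-0.39,0],[0,0,0]],[[-0.14,-0.38,0],[0,0,0]],[[-0.21,-0.34,0],[0,0,0]],[[-0.27,-0.29,0],[0,0,0]]]}
end phi -0.849314692820414
{"steps":[[[-0.16,-0.13,0],[0,0,0]],[[-0.16,-0.1,0],[0,0,0]],[[-0.18,-0.09,0],[0,0,0]],[[-0.19,-0.08,0],[0,0,0]],[[-0.19,-0.05,0],[0,0,0]],[[-0.2,-0.04,0],[0,0,0]],[[-0.2,-0.01,0],[0,0,0]],[[-0.2,0.01,0],[0,0,0]],[[-0.2,0.02,0],[0,0,0]],[[-0.19,0.05,0],[0,0,0]]]}
{"steps":[[[-0.19,0.06,0],[0,0,0]],[[-0.18,0.08,0],[0,0,0]],[[-0.17,0.11,0],[0,0,0]],[[-0.17,0.11,0],[0,0,0]],[[-0.14,0.14,0],[0,0,0]],[[-0.14,0.14,0],[0,0,0]],[[-0.12,0.16,0],[0,0,0]],[[-0.1,0.17,0],[0,0,0]],[[-0.09,0.19,0],[0,0,0]],[[-0.07,0.18,0],[0,0,0]]]}
{"steps":[[[-0.04,0.2,0],[0,0,0]],[[-0.03,0.2,0],[0,0,0]],[[-0.01,0.2,0],[0,0,0]],[[0.01,0.2,0],[0,0,0]],[[0.03,0.19,0],[0,0,0]],[[0.05,0.2,0],[0,0,0]],[[0.07,0.18,0],[0,0,0]],[[0.09,0.18,0],[0,0,0]],[[0.11,0.17,0],[0,0,0]],[[0.12,0.16,0],[0,0,0]]]}
{"steps":[[[0.14,0.15,0],[0,0,0]],[[0.15,0.13,0],[0,0,0]],[[0.16,0.11,0],[0,0,0]],[[0.18,0.1,0],[0,0,0]],[[0.18,0.08,0],[0,0,0]],[[0.19,0.06,0],[0,0,0]],[[0.2,0.04,0],[0,0,0]],[[0.19,0.03,0],[0,0,0]],[[0.2,0,0],[0,0,0]],[[0.2,-0.02,0],[0,0,0]]]}
end phi -4.849314692820414
```

```bash
cat >> h.py <<'E'
def st():
    from bench import monitor
    s=monitor.read_state();p=s["ee_pos"];f=np.arctan2(p[1]+.1405,p[0]-.524);t=np.array([np.sin(f),-np.cos(f)]);print("phi %.3f resist %.1f rad %.1f grip %.0f"%(f,-s["ft_force"][:2]@t,s["ft_force"][:2]@[np.cos(f),np.sin(f)],s["grip_force"]))
E
python3 -m crank '{"steps":[[[0.02,-0.4,0],[0,0,0]],[[-0.06,-0.39,0],[0,0,0]],[[-0.14,-0.38,0],[0,0,0]],[[-0.21,-0.34,0],[0,0,0]],[[-0.27,-0.29,0],[0,0,0]]]}'>/dev/null;python3 -c "from h import *;st()"
python3 -m crank '{"steps":[[[-0.16,-0.13,0],[0,0,0]],[[-0.16,-0.1,0],[0,0,0]],[[-0.18,-0.09,0],[0,0,0]]]}'>/dev/null;python3 -c "from h import *;st()"
python3 -m crank '{"steps":[[[-0.19,-0.08,0],[0,0,0]],[[-0.19,-0.05,0],[0,0,0]]]}';python3 -c "from h import *;st()"
```

```text
phi -0.813 resist 7.1 rad -1.1 grip 40
phi -1.117 resist 6.2 rad 1.3 grip 40
time: 15.95
ee_pos: [0.5364, -0.189, 0.1225]
eef_rot: [0.731, 0.683, 0.002, 0.001]
ft_force: [7.1, 1.2, -1.2]
width: 0.021
grip_force: 40.0
phi -1.320 resist 7.1 rad 0.6 grip 40
```

```bash
cat > ok.py <<'E'
# shows the state; fails once the crank resists more than 9 N
from h import *
from bench import monitor
s=monitor.read_state();p=s["ee_pos"];f=np.arctan2(p[1]+.1405,p[0]-.524);R=-s["ft_force"][:2]@[np.sin(f),-np.cos(f)]
print("t %.2f phi %.3f resist %.1f"%(s["time"],f,R)); raise SystemExit(R>9)
E
python3 -m crank '{"steps":[[[-0.2,-0.04,0],[0,0,0]],[[-0.2,-0.01,0],[0,0,0]]]}'>/dev/null; python3 ok.py &&
python3 -m crank '{"steps":[[[-0.2,0.01,0],[0,0,0]]]}'>/dev/null && python3 ok.py &&
python3 -m crank '{"steps":[[[-0.2,0.02,0],[0,0,0]]]}'>/dev/null && python3 ok.py &&
python3 -m crank '{"steps":[[[-0.19,0.05,0],[0,0,0]]]}'>/dev/null && python3 ok.py &&
python3 -m crank '{"steps":[[[-0.19,0.06,0],[0,0,0]]]}'>/dev/null && python3 ok.py &&
python3 -m crank '{"steps":[[[-0.18,0.08,0],[0,0,0]]]}'>/dev/null && python3 ok.py
```

```text
t 16.12 phi -1.523 resist 6.9False
```

```bash
sed -i 's/SystemExit(R>9)/SystemExit(int(R>9))/' ok.py
python3 -m crank '{"steps":[[[-0.2,0.01,0],[0,0,0]]]}'>/dev/null && python3 ok.py &&
python3 -m crank '{"steps":[[[-0.2,0.02,0],[0,0,0]]]}'>/dev/null && python3 ok.py &&
python3 -m crank '{"steps":[[[-0.19,0.05,0],[0,0,0]]]}'>/dev/null && python3 ok.py &&
python3 -m crank '{"steps":[[[-0.19,0.06,0],[0,0,0]]]}'>/dev/null && python3 ok.py &&
python3 -m crank '{"steps":[[[-0.18,0.08,0],[0,0,0]]]}'>/dev/null && python3 ok.py &&
python3 -m crank '{"steps":[[[-0.17,0.11,0],[0,0,0]]]}'>/dev/null && python3 ok.py &&
python3 -m crank '{"steps":[[[-0.17,0.11,0],[0,0,0]]]}'>/dev/null && python3 ok.py &&
python3 -m crank '{"steps":[[[-0.14,0.14,0],[0,0,0]]]}'>/dev/null && python3 ok.py
```

```text
t 16.20 phi -1.624 resist 6.1
t 16.28 phi -1.725 resist 7.0
t 16.37 phi -1.823 resist 7.1
t 16.45 phi -1.924 resist 5.9
t 16.53 phi -2.021 resist 6.0
t 16.62 phi -2.122 resist 7.0
t 16.70 phi -2.222 resist 7.1
t 16.78 phi -2.321 resist 6.8
```

```bash

python3 -m crank '{"steps":[[[-0.14,0.14,0],[0,0,0]]]}'>/dev/null && python3 ok.py &&
python3 -m crank '{"steps":[[[-0.12,0.16,0],[0,0,0]]]}'>/dev/null && python3 ok.py &&
python3 -m crank '{"steps":[[[-0.1,0.17,0],[0,0,0]]]}'>/dev/null && python3 ok.py &&
python3 -m crank '{"steps":[[[-0.09,0.19,0],[0,0,0]]]}'>/dev/null && python3 ok.py &&
python3 -m crank '{"steps":[[[-0.07,0.18,0],[0,0,0]]]}'>/dev/null && python3 ok.py &&
python3 -m crank '{"steps":[[[-0.04,0.2,0],[0,0,0]]]}'>/dev/null && python3 ok.py &&
python3 -m crank '{"steps":[[[-0.03,0.2,0],[0,0,0]]]}'>/dev/null && python3 ok.py &&
python3 -m crank '{"steps":[[[-0.01,0.2,0],[0,0,0]]]}'>/dev/null && python3 ok.py &&
python3 -m crank '{"steps":[[[0.01,0.2,0],[0,0,0]]]}'>/dev/null && python3 ok.py &&
python3 -m crank '{"steps":[[[0.03,0.19,0],[0,0,0]]]}'>/dev/null && python3 ok.py
```

```text
t 16.87 phi -2.419 resist 7.6
t 16.95 phi -2.518 resist 7.3
t 17.03 phi -2.616 resist 6.7
t 17.12 phi -2.718 resist 6.4
t 17.20 phi -2.815 resist 7.7
t 17.28 phi -2.913 resist 7.3
t 17.37 phi -3.009 resist 8.0
t 17.45 phi -3.101 resist 10.3
```

Contact is felt from about phi −2.95, and the resistance has risen to about 3.5 N above friction. I'll take one small step more and hold.

```bash
python3 -m crank '{"steps":[[[0.01,0.1,0],[0,0,0]]]}'>/dev/null; python3 ok.py; python3 -m crank '{"steps":[[[0,0,0],[0,0,0]],[[0,0,0],[0,0,0]],[[0,0,0],[0,0,0]]]}' ; python3 ok.py
```

```text
t 17.53 phi 3.131 resist 9.6
time: 17.78
ee_pos: [0.4741, -0.1398, 0.1224]
eef_rot: [0.731, 0.682, -0.0, 0.001]
ft_force: [-0.8, -7.2, 2.5]
width: 0.0204
grip_force: 40.0
t 17.78 phi 3.128 resist 7.3
```

```bash
python3 -m crank '{"steps":[[[0,0.05,0],[0,0,0]]]}'>/dev/null; python3 ok.py; python3 -m crank '{"steps":[[[0,0.05,0],[0,0,0]]]}'>/dev/null; python3 ok.py;  python3 -m crank '{"steps":[[[0,0,0],[0,0,0]],[[0,0,0],[0,0,0]],[[0,0,0],[0,0,0]]]}' >/dev/null; python3 ok.py
```

```text
t 17.87 phi 3.118 resist 10.6
t 17.95 phi 3.099 resist 10.6
t 18.20 phi 3.095 resist 10.3
```

```bash
python3 -m crank '{"steps":[[[0,0,0],[0,0,0]],[[0,0,0],[0,0,0]],[[0,0,0],[0,0,0]],[[0,0,0],[0,0,0]],[[0,0,0],[0,0,0]]]}' 45 && python3 -m crank '{"steps":[[[0,0,0.4],[0,0,0]],[[0,0,1],[0,0,0]],[[0,0,1],[0,0,0]],[[0,0,1],[0,0,0]],[[0,0,1],[0,0,0]],[[0,0,1],[0,0,0]],[[0,0,0],[0,0,0]],[[0,0,0],[0,0,0]],[[0,0,0],[0,0,0]]]}'
python3 - <<'E'
from h import *
from bench import cams,monitor
o=np.array([.5345,.0105]);y=np.array([.068,.9977]);x=np.array([.9977,-.068])
for n in("scene","side","wrist"):
    c=cams.camera(n);W=cloud(c);cv2.imwrite(f"pics/{n}3.png",c["pixels"])
    L=np.stack([(W[...,:2]-o)@x,(W[...,:2]-o)@y],-1);z=W[...,2]
    s=(z>.116)&(z<.128)&(L[...,1]>.01)&(abs(L[...,0])<.06)&(abs(L[...,1])<.14); t=L[s]; print(n,len(t),np.median(z[s]) if len(t) else 0,cv2.minEnclosingCircle(t.astype(np.float32)) if len(t) else "")
    g=(z>.15)&(z<.17)&(np.hypot(W[...,0]-.524,W[...,1]+.1405)<.07); print("grip",W[g].mean(0) if g.any() else 0)
E
```

```text
time: 18.62
ee_pos: [0.4742, -0.1347, 0.1219]
eef_rot: [0.731, 0.683, 0.0, -0.0]
ft_force: [0.1, 0.8, -0.8]
width: 0.0424
grip_force: 0.0
time: 19.37
ee_pos: [0.474, -0.1348, 0.2569]
eef_rot: [0.731, 0.683, -0.0, -0.0]
ft_force: [0.0, -0.1, 0.3]
width: 0.0453
grip_force: 0.0
scene 769 0.12177761554918332 ((0.000286282564047724, 0.05571546033024788), 0.03509437292814255)
grip [ 0.47834618 -0.13914351  0.15786638]
side 641 0.12124137350379238 ((-0.00013021804625168443, 0.058492351323366165), 0.033868465572595596)
grip [ 0.47232264 -0.132038    0.15760902]
wrist 0 0 
grip [ 0.47438866 -0.1375873   0.1597083 ]
```

View pics/scene3.png

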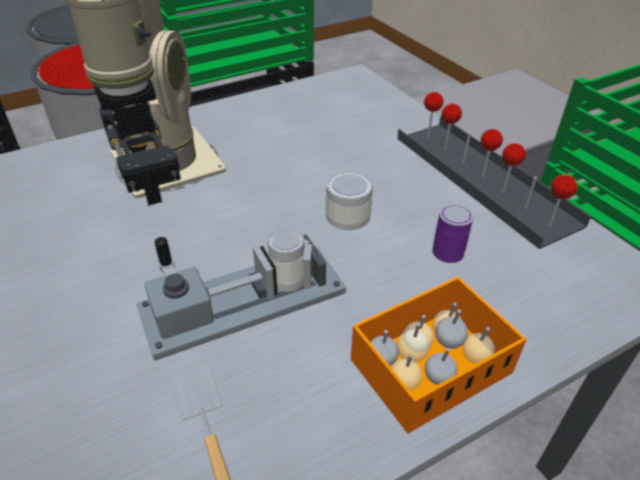

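The tin stands upright, seated in the V at (287,262), with the jaw against it at (264,274). The crank stayed where I left it, with the grip at (163,251), and the bystanders haven't moved.

```bash
python3 -c "
from bench import ticket
print(ticket.close_job())"
```

```text
the job is handed in; nothing more can be done
None
```

I handed the job in with the tin standing upright and centred in the V-block, the jaw holding it at an estimated 30–37 N (from crank force and travel, not measured directly), the crank released, and the bystanders where they were; no verdict came back.

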